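# Load the autosampler of the chromatograph

## Task

Load the autosampler: stand each of the three capped amber bottles upright in the round holder of its own size (smallest bottle in the smallest holder, largest in the largest), setting them down gently, not dropping them. Then, last of all, slide the flat sample plate lengthwise and straight under the sampler's low needle head, all the way in to the stop. Leave the stoppered conical flask and the beaker standing where they are.

Things in the scene. Friction and masses are not known exactly. Their poses are not given: they have to be found in the camera images.
- bottle_small: Smallest amber glass bottle, closed with a white screw cap: 36 mm in diameter, straight-walled from the foot to 42 mm, then narrowing to the cap (24 mm in diameter, the top 19 mm); 64 mm tall in all, about 60 g. Stands upright on the bench. Origin: centre of its underside, z up.
- bottle_medium: Middle-sized amber glass bottle, closed with a white screw cap: 46 mm in diameter, straight-walled from the foot to 62 mm, then narrowing to the cap (30 mm in diameter, the top 19 mm); 88 mm tall in all, about 110 g. Stands upright on the bench. Origin: centre of its underside, z up.
- bottle_large: Largest amber glass bottle, closed with a white screw cap: 56 mm in diameter, straight-walled from the foot to 80 mm, then narrowing to the cap (37 mm in diameter, the top 19 mm); 110 mm tall in all, about 190 g. Stands upright on the bench. Origin: centre of its underside, z up.
- plate: Sample plate: flat white plastic block with two rows of five dark round wells on top, 110 mm long (its x), 50 wide (y), 22 high, about 160 g, on the bench. Either end may lead. Home, its ends lie at sampler x -55 and 55 mm: 45 mm stays outside the head; 8 mm of air above it. Origin: centre of its underside, z up.
- holder_small: Smallest of three fixed shallow round metal holders on the bench: inner diameter 54 mm, outer 62 mm, rim 12 mm above the bench, inner floor 4 mm above the bench. Origin: centre of its underside, at bench height, z up.
- holder_medium: Middle-sized of three fixed shallow round metal holders on the bench: inner diameter 64 mm, outer 72 mm, rim 12 mm above the bench, inner floor 4 mm above the bench. Origin: centre of its underside, at bench height, z up.
- holder_large: Largest of three fixed shallow round metal holders on the bench: inner diameter 74 mm, outer 82 mm, rim 12 mm above the bench, inner floor 4 mm above the bench. Origin: centre of its underside, at bench height, z up.
- sampler: Fixed beige sampler. Origin: bench height, where the plate's origin lies when home; x = direction to slide in, away from robot; z up. In mm: open metal deck x -135 to 110, 100 wide, top at z 6. Low needle head from x -10 on, 100 wide: underside z 36, top z 58 (guide to 64). Slot below 72 wide between side cheeks from x -10; stop face at x 55. Drive unit behind from x 108: 150 wide, 85 high.
- flask: Bystander: stoppered conical glass flask, 66 mm in diameter at the foot, 102 mm tall, loose. Origin: centre of its underside. Leave alone.
- beaker: Bystander: open grey plastic beaker, 72 mm in diameter at the rim, 85 mm tall, loose. Origin: centre of its underside. Leave alone.
There are look-alikes about, which are no part of the job. What is shaped like the bottle_large but green or turquoise is not meant. What is shaped like the bottle_small but black or turquoise is not meant.

How it is judged:
By the outcome, as a careful person would: the job done as asked, in the order asked, and still so for the second after the job is handed in, with the robot touching nothing.
It also fails if it takes over 120 s, if anything falls off the work surface, if the arm or the gripper's body presses on something with over 40 N, if the wrist force passes 120 N, or if a joint passes its speed limit or range.

## Robot

A 6-joint arm with a two-finger parallel gripper is mounted at the origin on the work surface. World frame = base frame: x ahead of the robot, y to its left, z up, the work surface at z = 0. Lengths are in m, angles in rad, forces in N, time in s.
With the tool pointing down it reaches from about 0.4 to 0.825 m from the base axis. Payload 7 kg.
Tool frame: the origin (TCP) lies at the very end of the fingers, on their centre line; the grasp point (between the pads) lies 19 mm behind it; z points along the fingers, y is the line along which they close (so a half turn about z gives the same grasp; the last joint's range is limited). The gripper opens to 85 mm and grips with 20 to 120 N. Pads are 22 mm wide; open, the fingers measure 114 mm over their backs; the gripper's body (76 mm by 85 mm) begins 54 mm behind the grasp point. The pads swing forward as they close: fully open they stand 13 mm farther back than shut.
Start: joints at [0.288, 0.359, 0.012, 0, -1.224, -0.288], TCP at [0.675, -0, 0.231] pointing down, gripper open.
Joint ranges: [-3.07, 3.07], [-1.43, 2.12], [-1.02, 1.25], [-3.03, 1.67], [-3.05, -0], [-3.03, 3.03]. Speed limits (rad/s): [2.39, 2.39, 3.01, 3.14, 3.14, 3.14].

## Interface

Orientations are given as a 3x3 rotation matrix whose columns are the frame's x, y, z axes.
In Python, from rig import env, cams gives the robot as it stands. The module is installed in compiled form; this text tells all that it offers.
- The arm moves only by the tool servo_tool, never from a script. Its argument "commands" is a list of rows, each a list of 7 numbers: the turn, a rotation vector about the tool's x, y, z in rad, then the shift along the tool's x, y, z in cm, then the finger opening in cm, from 0 to 8.54. A call has exactly 5 rows; each row shifts and turns the commanded pose from where the row before left it, along the tool's axes as they then stand; what a row does not reach is not made up. A row lasts 1/8 s, in which the tool goes at most 62.5 mm and 10.7 degrees, less where a joint would pass 70% of its speed; a pose out of reach is approached as far as the arm can. A call is refused whole if a number of a shift passes 6.25 or a number of a turn 0.188, either way. A call with a gripper value outside its range is refused whole. The fingers move at their own pace and stop on an object; "newtons" is the grip in N (left out, the last holds). Time passes only in rows, so rows that do not move let the fingers close, or fill a call up. It gives the time, the measured TCP pose, the force, the opening and the grip force at its end, in the units of the state.
- env.read_state(): the state, without advancing time (a new reading comes with each control period).
- cams.read_camera(name): name is "scene" or "side" or "wrist"; returns a dict with "image" (384x512x3 uint8, red, green, blue), "K" (3x3 intrinsics, pixels), "k1" (the pictures are not rectified: a ray, as slopes to the right and down, at radius r is drawn at 1 + k1 r^2 times it, then the intrinsics apply), "world_from_camera" (4x4, takes a point from camera to world coordinates); the wrist camera has in their place "T_tool_cam" (4x4, takes a point from camera to tool coordinates, whose origin is the TCP and whose axes are the flange's). Camera axes: x right, y down, z forward; pixel columns grow to the right and rows downward; lengths in m; the calibration is good to about 2 mm. A picture is of the moment at which its call begins: read the wrist's pose just before it. There is no depth.
- env.finish_job(): hands the job in; it is judged then, once.
The state is a dict: "time": time; "qpos": joint angles; "qd": joint speeds; "tau": joint torques, N m; "eef_pos": TCP position; "orientation": TCP orientation; "contact_force": force on the tool from outside, world axes, zero at the start; "torque": the same for the moment, N m; "opening": finger opening in m; "gripper_force": force on a finger pad.
Only numpy, scipy, OpenCV 4.12 (cv2) and the standard library are available. Lean on these libraries where they do the work, as an engineer would, in place of code of your own. Each camera call takes 0.05 s, during which the arm holds its last target. There are 200 camera calls.

## Working session

There is one attempt and no reset: what is moved stays moved. The work goes in short steps, Python scripts to look and compute and a tool call to move; the robot and the scene stay as the last step left them, time stands still between calls to the robot, and variables do not carry over. Pictures are saved under pics/ and viewed, at most 14 in all, crops included, and the job is handed in when it is done.

Besides the shell and the picture viewer there is one more tool, called after "Request:" in YAML: its name, and indented under it one key for each argument. servo_tool: Moves the arm, as the interface text tells. Its arguments: {"type":"object","properties":{"commands":{"type":"array","items":{"type":"array","items":{"type":"number"}}},"newtons":{"type":"number"}},"required":["commands"]}

```bash
mkdir -p pics; cat > h.py <<'E'
import numpy as np, cv2
from rig import env, cams
def look(n,f=None):
    s=env.read_state(); c=cams.read_camera(n)
    if f: cv2.imwrite('pics/'+f,c['image'][:,:,::-1])
    if n=='wrist':
        T=np.eye(4);T[:3,:3]=s['orientation'];T[:3,3]=s['eef_pos'];c['W']=T@c['T_tool_cam']
    else: c['W']=c['world_from_camera']
    return c
def dist(c): 
    return np.array([c['k1'],0,0,0,0.])
def pt(c,u,v,z):
    p=cv2.undistortPoints(np.array([[[u,v]]],float),c['K'],dist_inv(c))[0,0]
    d=c['W'][:3,:3]@np.r_[p,1]; o=c['W'][:3,3]
    return o+d*(z-o[2])/d[2]
dist_inv=dist
def px(c,P):
    W=np.linalg.inv(c['W']);P=np.atleast_2d(P).astype(float)
    return cv2.projectPoints(P,cv2.Rodrigues(W[:3,:3])[0],W[:3,3],c['K'],dist(c))[0][:,0]
E
python3 - <<'E'
from h import *
for n in ['scene','side','wrist']:
    c=look(n,n+'0.png'); print(n,c['K'].round(1).tolist(),c['k1'],c['W'].round(3).tolist())
a=[cv2.imread(f'pics/{n}0.png') for n in ['scene','side']]
E
```

```text
scene [[430.0, 0.0, 249.9], [0.0, 430.0, 199.9], [0.0, 0.0, 1.0]] -0.12635316283135983 [[0.228, 0.627, -0.745, 1.51], [0.974, -0.143, 0.177, -0.221], [0.004, -0.765, -0.644, 0.881], [0.0, 0.0, 0.0, 1.0]]
side [[373.6, 0.0, 255.7], [0.0, 373.6, 190.5], [0.0, 0.0, 1.0]] 0.03130750550717752 [[-0.97, -0.116, 0.215, 0.301], [-0.244, 0.527, -0.814, 0.897], [-0.019, -0.842, -0.539, 0.613], [0.0, 0.0, 0.0, 1.0]]
wrist [[314.2, 0.0, 253.5], [0.0, 314.2, 193.6], [0.0, 0.0, 1.0]] 0.017126497519889018 [[-1.0, 0.0, -0.001, 0.674], [-0.0, 0.966, 0.259, -0.066], [0.001, 0.259, -0.966, 0.374], [0.0, 0.0, 0.0, 1.0]]
```

View pics/scene0.png

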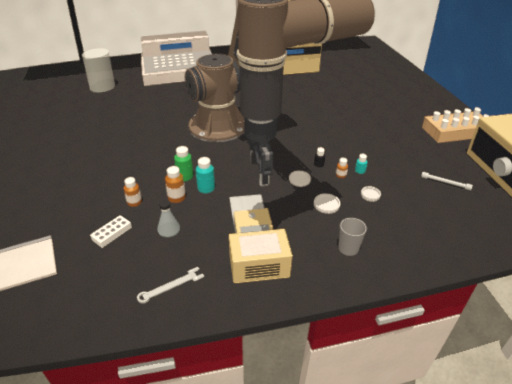

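View pics/side0.png

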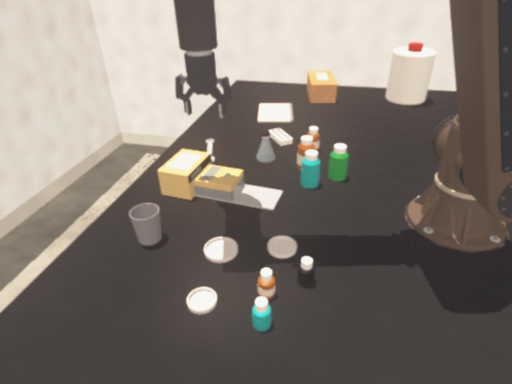

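Scene picture, candidates:
- **Large shape:** amber (175,185), green (183,164) and turquoise (205,175). The amber one is meant. The amber bottle at (132,192) is the medium one.
- **Small shape:** amber (342,168), black (320,157) and turquoise (362,164). The amber one is meant.
- **Holders:** (299,178), (327,203), (371,193).
- **Rest:** plate (110,231), sampler about (255,240), flask (168,222), beaker (350,237).

Next I'll take an enlarged crop to confirm these.

```bash
python3 - <<'E'
import cv2,numpy as np
a=cv2.imread('pics/scene0.png')
A=cv2.resize(a[140:290,85:285],None,fx=4,fy=4,interpolation=3)
B=cv2.resize(a[140:260,265:395],None,fx=5,fy=5,interpolation=3)
cv2.imwrite('pics/c1.png',A);cv2.imwrite('pics/c2.png',B)
E
```

```text
(no output)
```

View pics/c1.png

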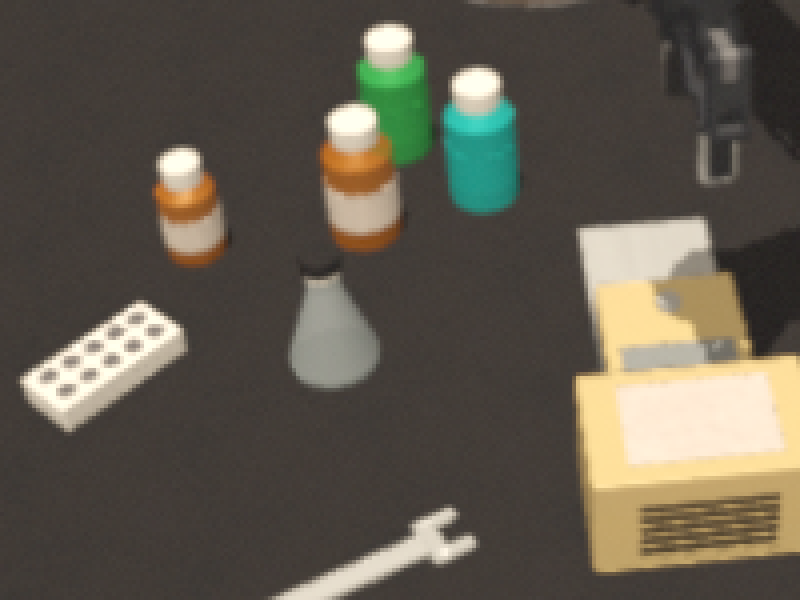

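View pics/c2.png

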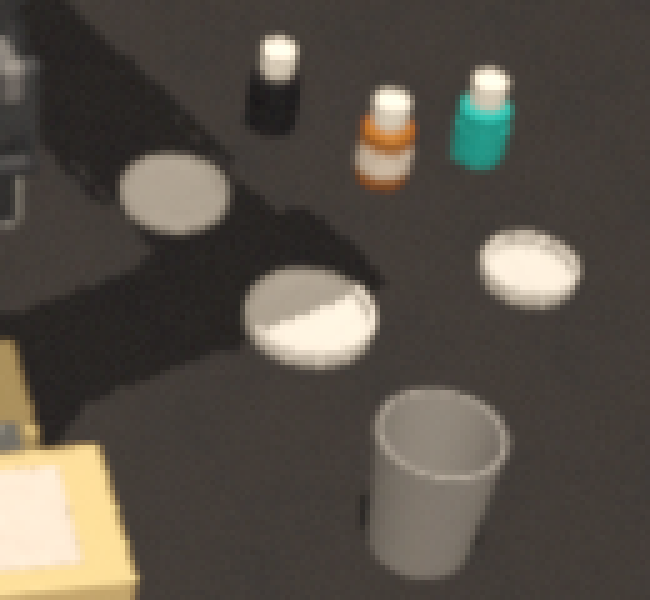

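```bash
python3 - <<'E'
from h import *
c=look('scene')
def q(n,u,v,z,k):
    u,v=(85+u/4,140+v/4) if k==1 else (265+u/5,140+v/5)
    p=pt(c,u-.4,v-.4,z); print(n,p.round(3)[:2],'r',np.hypot(*p[:2]).round(3))
    return p
for a in [('med',180,158,.088,1),('large',353,113,.11,1),('green',388,34,.11,1),('turqL',477,79,.11,1),('small',393,97,.064,2),('black',279,44,.064,2),('turqS',490,76,.064,2),('hA',175,190,.012,2),('hB',312,311,.012,2),('hC',530,264,.012,2),('beaker',442,432,.085,2),('flask',320,258,.102,1),('p1',140,302,.022,1),('p2',184,340,.022,1),('p3',68,415,.022,1),('p4',22,380,.022,1),('deckL',578,228,.006,1),('deckR',709,217,.006,1),('drvL',577,375,.085,1),('drvbackL',592,490,.085,1),('headL',598,285,.058,1),('headR',738,273,.058,1)]: q(*a)
# holder widths along image row
for n,u1,u2,v in [('A',119,230,192),('B',244,378,312),('C',478,581,266)]:
    print(n,np.linalg.norm(pt(c,265+u1/5,140+v/5,.012)-pt(c,265+u2/5,140+v/5,.012)))
E
```

```text
med [ 0.413 -0.34 ] r 0.535
large [ 0.415 -0.205] r 0.463
green [ 0.311 -0.166] r 0.353
turqL [ 0.392 -0.105] r 0.406
small [0.426 0.358] r 0.556
black [0.348 0.306] r 0.463
turqS [0.416 0.434] r 0.602
hA [0.428 0.207] r 0.475
hB [0.567 0.252] r 0.62
hC [0.554 0.409] r 0.689
beaker [0.757 0.245] r 0.796
flask [ 0.572 -0.243] r 0.622
p1 [ 0.497 -0.383] r 0.627
p2 [ 0.547 -0.351] r 0.65
p3 [ 0.607 -0.434] r 0.746
p4 [ 0.564 -0.468] r 0.733
deckL [ 0.466 -0.041] r 0.468
deckR [0.476 0.064] r 0.48
drvL [ 0.709 -0.087] r 0.714
drvbackL [ 0.81  -0.097] r 0.816
headL [ 0.595 -0.05 ] r 0.597
headR [0.604 0.052] r 0.607
A 0.07470981073375499
B 0.0848590251238734
C 0.06832416316180734
```

```bash
cat >> h.py <<'E'
def go(P,yaw=None):
    "shift in tool cm (initial axes) and turn about z to reach world P; yaw = world angle of tool y"
    s=env.read_state();R=np.array(s['orientation']);y=np.arctan2(R[1,1],R[0,1])
    d=R.T@(np.array(P)-s['eef_pos'])*100
    print('t',round(s['time'],2),'pos',np.round(s['eef_pos'],4),'yaw_y deg',np.degrees(y).round(1),'tilt',R[:,2].round(3))
    print('shift cm',d.round(2))
    if yaw is not None:
        a=-(np.radians(yaw)-y); a=(a+np.pi/2)%np.pi-np.pi/2
        c,q=np.cos(a),np.sin(a); print('turn z',a.round(3),'shift after turn',(np.array([[c,q,0],[-q,c,0],[0,0,1]])@d).round(2))
E
python3 - <<'E'
from h import *
s=env.read_state(); print(s['orientation'],s['opening'],s['contact_force'])
go([.415,-.205,.231])
E
```

```text
[[-1.67109225e-05 -9.99999507e-01 -9.93250613e-04]
 [-9.99999991e-01  1.68445113e-05 -1.34488296e-04]
 [ 1.34504960e-04  9.93248357e-04 -9.99999498e-01]] 0.08538213641676028 [-0.23837964  0.80900579 -0.04380858]
t 0.2 pos [ 0.6747 -0.      0.2307] yaw_y deg 180.0 tilt [-0.001 -0.    -1.   ]
shift cm [20.5  25.97  0.  ]
```

Request:
servo_tool:
  commands:
    - [0,0,0,3.6,4.6,0,8.5]
    - [0,0,0,3.6,4.6,0,8.5]
    - [0,0,0,3.6,4.6,0,8.5]
    - [0,0,0,3.6,4.6,0,8.5]
    - [0,0,0,3.6,4.6,0,8.5]

```text
time: 0.82
eef_pos: [0.4433, -0.1809, 0.2313]
orientation: [[0.0, -1.0, 0.0], [-1.0, -0.0, -0.0], [0.0, -0.0, -1.0]]
contact_force: [0.3, -0.3, 0.0]
opening: 0.0849
gripper_force: 0.0
```

Request:
servo_tool:
  commands:
    - [0,0,0,2.0,2.5,0,8.5]
    - [0,0,0,0.5,0.5,0,8.5]
    - [0,0,0,0,0,0,8.5]
    - [0,0,0,0,0,0,8.5]
    - [0,0,0,0,0,0,8.5]

```text
time: 1.45
eef_pos: [0.4156, -0.2045, 0.231]
orientation: [[0.001, -1.0, -0.001], [-1.0, -0.001, 0.0], [-0.0, 0.001, -1.0]]
contact_force: [-0.1, -0.5, 0.2]
opening: 0.0851
gripper_force: 0.0
```

```bash
python3 - <<'E'
from h import *
c=look('wrist','w1.png')
print(px(c,[[.415,-.205,.11]]))
go([.415,-.205,.231])
E
```

```text
[[252.86869268 187.76013885]]
t 1.5 pos [ 0.4155 -0.2046  0.231 ] yaw_y deg -179.9 tilt [-0.001 -0.    -1.   ]
shift cm [0.04 0.05 0.  ]
```

View pics/w1.png

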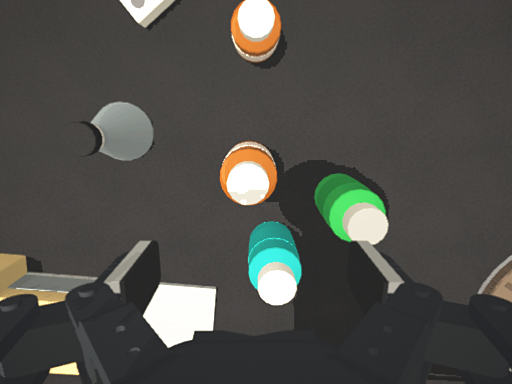

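Wrist view: large amber cap top at (247,184), within 7 px of the prediction. Medium cap is at (256,19), green (365,223), turquoise (277,285) and the flask at (120,130).

```bash
python3 - <<'E'
from h import *
im=cv2.imread('pics/w1.png');c=look('wrist')
m=(im.min(2)>205).astype(np.uint8)
n,l,st,ce=cv2.connectedComponentsWithStats(m)
for i in range(1,n):
    if st[i,4]>300: print(st[i],ce[i].round(1), pt(c,*ce[i],.11).round(4), pt(c,*ce[i],.088).round(4))
p=pt(c,247.5,183.5,.11);print(p); go([p[0],p[1],.046])
E
```

```text
[120   0  43  23 426] [140.7   8.3] [ 0.4989 -0.3433  0.11  ] [ 0.5059 -0.3493  0.088 ]
[ 238    0   37   38 1141] [255.7  17.6] [ 0.4128 -0.3375  0.11  ] [ 0.4127 -0.343   0.088 ]
[ 227  162   42   43 1359] [247.3 183.2] [ 0.4197 -0.2092  0.11  ] [ 0.4202 -0.204   0.088 ]
[ 348  208   39   36 1068] [367.6 225.2] [ 0.3122 -0.1706  0.11  ] [ 0.3037 -0.1623  0.088 ]
[ 258  263   38   42 1165] [275.6 285.6] [ 0.3933 -0.1098  0.11  ] [ 0.3916 -0.0964  0.088 ]
[ 143  285   73   62 3215] [180.3 312. ] [ 0.4849 -0.0812  0.11  ] [ 0.4908 -0.0654  0.088 ]
[ 0.41953214 -0.2088635   0.11      ]
t 1.55 pos [ 0.4154 -0.2046  0.231 ] yaw_y deg -180.0 tilt [-0.001  0.    -1.   ]
shift cm [ 0.42 -0.43 18.5 ]
```

Request:
servo_tool:
  commands:
    - [0,0,0,0.4,-0.4,4.0,8.5]
    - [0,0,0,0,0,5.5,8.5]
    - [0,0,0,0,0,5.0,8.5]
    - [0,0,0,0,0,3.0,8.5]
    - [0,0,0,0,0,1.0,8.5]

```text
time: 2.17
eef_pos: [0.4181, -0.2088, 0.0446]
orientation: [[0.0, -1.0, -0.003], [-1.0, -0.0, 0.0], [-0.0, 0.003, -1.0]]
contact_force: [-0.1, 0.1, -0.2]
opening: 0.0852
gripper_force: 0.0
```

Request:
servo_tool:
  commands:
    - [0,0,0,0,0,0,5.4]
    - [0,0,0,0,0,0,5.2]
    - [0,0,0,0,0,0,5.2]
    - [0,0,0,0,0,0,5.2]
    - [0,0,0,0,0,0,5.2]
  newtons: 30

```text
time: 2.8
eef_pos: [0.4202, -0.2092, 0.0476]
orientation: [[0.0, -1.0, 0.003], [-1.0, -0.0, -0.0], [0.0, -0.003, -1.0]]
contact_force: [-0.3, 0.4, 7.6]
opening: 0.0553
gripper_force: 32.1
```

Request:
servo_tool:
  commands:
    - [0,0,0,0,0,-1.0,5.2]
    - [0,0,0,0,0,-4.0,5.2]
    - [0,0,0,0,0,-5.5,5.2]
    - [0,0,0,-2,-0.5,-5.5,5.2]
    - [0,0,0,-5,-1,-3.5,5.2]

```text
time: 3.42
eef_pos: [0.4339, -0.1393, 0.2445]
orientation: [[-0.003, -1.0, 0.003], [-1.0, 0.003, 0.0], [-0.0, -0.003, -1.0]]
contact_force: [1.7, -0.1, -3.4]
opening: 0.0555
gripper_force: 33.2
```

Request:
servo_tool:
  commands:
    - [0,0,0,-5.5,-0.5,-0.5,5.2]
    - [0,0,0,-6,-0.5,0,5.2]
    - [0,0,0,-6,-0.5,0,5.2]
    - [0,0,0,-6,0,0,5.2]
    - [0,0,0,-6,0,0,5.2]

```text
time: 4.05
eef_pos: [0.448, 0.1576, 0.2469]
orientation: [[0.0, -1.0, -0.0], [-1.0, -0.0, 0.001], [-0.001, 0.0, -1.0]]
contact_force: [1.7, -0.6, -1.9]
opening: 0.0551
gripper_force: 33.2
```

Request:
servo_tool:
  commands:
    - [0,0,0,-5.5,0,0,5.2]
    - [0,0,0,-4,0,0,5.2]
    - [0,0,0,-2.5,0,0,5.2]
    - [0,0,0,-1,0,0,5.2]
    - [0,0,0,0,0,0,5.2]

```text
time: 4.68
eef_pos: [0.4488, 0.2856, 0.2462]
orientation: [[0.0, -1.0, -0.001], [-1.0, -0.0, -0.001], [0.001, 0.001, -1.0]]
contact_force: [-0.4, -0.4, -3.0]
opening: 0.055
gripper_force: 33.2
```

```bash
python3 - <<'E'
from h import *
c=look('wrist','w2.png')
print(px(c,[[.428,.207,.012],[.567,.252,.012],[.554,.409,.012],[.426,.358,.064]]))
go([.567,.252,.231])
E
```

```text
[[270.5727725   98.24783529]
 [152.85925327 137.76574062]
 [172.603751   258.54977161]
 [272.87072503 238.07818686]]
t 4.72 pos [0.4488 0.2851 0.2463] yaw_y deg 180.0 tilt [-0. -0. -1.]
shift cm [  3.3  -11.82   1.53]
```

View pics/w2.png

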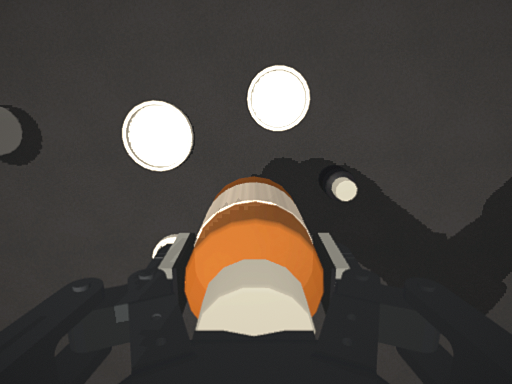

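The held bottle is upright between the fingers. Medium holder is at (279,98), large holder at (158,135), black bottle at (344,188).

```bash
python3 - <<'E'
from h import *
im=cv2.imread('pics/w2.png');c=look('wrist')
m=(im.min(2)>100).astype(np.uint8); m[175:]=0; m[:,:60]=0
for k in cv2.findContours(m,0,1)[0]:
    if cv2.contourArea(k)<800: continue
    (u,v),(a,b),_=cv2.fitEllipse(k); p=pt(c,u,v,.010); W=np.linalg.norm(c['W'][:3,3]-p)
    print(u,v,a,b,p.round(4),'dia',a*W/314,b*W/314)
    if u<200: go([p[0],p[1],.231]); 
E
```

```text
157.02732849121094 135.36814880371094 67.78465270996094 72.89058685302734 [0.5625 0.2489 0.01  ] dia 0.08595181548724906 0.0924262059548482
t 4.78 pos [0.4489 0.2849 0.2463] yaw_y deg 180.0 tilt [-0. -0. -1.]
shift cm [  3.59 -11.37   1.53]
278.1277770996094 97.6463623046875 62.31538772583008 65.607666015625 [0.4192 0.2058 0.01  ] dia 0.07568885812232053 0.07968769040868683
```

Request:
servo_tool:
  commands:
    - [0,0,0,1.2,-3.8,0,5.2]
    - [0,0,0,1.2,-3.8,0,5.2]
    - [0,0,0,1.2,-3.8,2,5.2]
    - [0,0,0,0,0,4,5.2]
    - [0,0,0,0,0,5,5.2]

```text
time: 5.4
eef_pos: [0.5641, 0.2486, 0.1361]
orientation: [[-0.002, -1.0, 0.002], [-1.0, 0.002, 0.001], [-0.001, -0.002, -1.0]]
contact_force: [1.2, 0.8, -2.5]
opening: 0.0548
gripper_force: 33.4
```

Request:
servo_tool:
  commands:
    - [0,0,0,0,0,4,5.2]
    - [0,0,0,0,0,2,5.2]
    - [0,0,0,0,0,0.5,5.2]
    - [0,0,0,0,0,0,5.2]
    - [0,0,0,0,0,0,5.2]

```text
time: 6.02
eef_pos: [0.5637, 0.2503, 0.0727]
orientation: [[-0.0, -1.0, 0.002], [-1.0, 0.0, 0.001], [-0.001, -0.002, -1.0]]
contact_force: [-0.0, 0.6, -2.7]
opening: 0.0554
gripper_force: 33.4
```

```bash
python3 - <<'E'
from h import *
c=look('side','s1.png')
im=cv2.imread('pics/s1.png')
u,v=px(c,[[.5625,.2489,.03]])[0].astype(int); print(u,v)
cv2.imwrite('pics/s1c.png',cv2.resize(im[max(0,v-70):v+60,max(0,u-80):u+80],None,fx=4,fy=4,interpolation=2))
go([.5625,.2489,.0515]); print(env.read_state()['contact_force'])
E
```

```text
220 240
t 6.08 pos [0.5636 0.2503 0.0727] yaw_y deg -180.0 tilt [ 0.002  0.001 -1.   ]
shift cm [0.15 0.11 2.12]
[-0.43541196 -1.0669308  -2.68322925]
```

View pics/s1c.png

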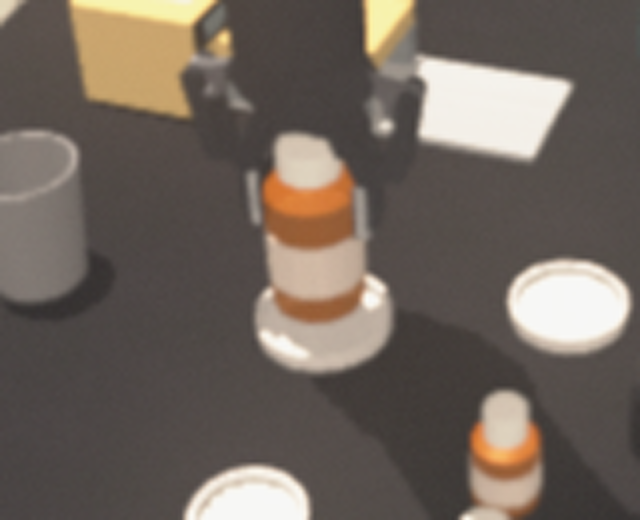

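The bottle hangs just above and inside the large holder (crop about 315,320), well centred. I'll lower it slowly.

Request:
servo_tool:
  commands:
    - [0,0,0,0.1,0.1,1.0,5.2]
    - [0,0,0,0,0,0.6,5.2]
    - [0,0,0,0,0,0.25,5.2]
    - [0,0,0,0,0,0.15,5.2]
    - [0,0,0,0,0,0.0,5.2]

```text
time: 6.7
eef_pos: [0.5618, 0.2489, 0.0517]
orientation: [[0.0, -1.0, -0.0], [-1.0, -0.0, -0.0], [0.0, 0.0, -1.0]]
contact_force: [-2.4, -1.1, 3.3]
opening: 0.0554
gripper_force: 33.7
```

Request:
servo_tool:
  commands:
    - [0,0,0,0,0,0,5.8]
    - [0,0,0,0,0,0,6.5]
    - [0,0,0,0,0,0,7.5]
    - [0,0,0,0,0,0,8.5]
    - [0,0,0,0,0,0,8.5]

```text
time: 7.32
eef_pos: [0.562, 0.249, 0.0513]
orientation: [[-0.0, -1.0, 0.0], [-1.0, 0.0, 0.0], [-0.0, -0.0, -1.0]]
contact_force: [0.7, 0.3, 0.1]
opening: 0.0849
gripper_force: 0.0
```

Request:
servo_tool:
  commands:
    - [0,0,0,0,0,-2,8.5]
    - [0,0,0,0,0,-4,8.5]
    - [0,0,0,0,0,-5,8.5]
    - [0,0,0,0,0,-5,8.5]
    - [0,0,0,0,0,-3,8.5]

```text
time: 7.95
eef_pos: [0.5626, 0.2493, 0.2445]
orientation: [[0.0, -1.0, 0.003], [-1.0, -0.0, 0.002], [-0.002, -0.003, -1.0]]
contact_force: [0.3, -0.2, -0.4]
opening: 0.0853
gripper_force: 0.0
```

```bash
python3 - <<'E'
from h import *
go([.426,.358,.231])
E
```

```text
t 7.95 pos [0.5626 0.2493 0.2445] yaw_y deg -180.0 tilt [ 0.003  0.002 -1.   ]
shift cm [-10.87  13.66   1.33]
```

Request:
servo_tool:
  commands:
    - [0,0,0,-3,4,0,8.5]
    - [0,0,0,-3.5,4,0,8.5]
    - [0,0,0,-3,4,0,7.5]
    - [0,0,0,-1.5,1.5,0,7]
    - [0,0,0,0,0,0,7]

```text
time: 8.57
eef_pos: [0.426, 0.3599, 0.2415]
orientation: [[0.002, -1.0, 0.0], [-1.0, -0.002, 0.0], [-0.0, -0.0, -1.0]]
contact_force: [0.3, 0.6, -0.2]
opening: 0.0697
gripper_force: 0.0
```

```bash
python3 - <<'E'
from h import *
c=look('wrist','w3.png')
print(px(c,[[.554,.409,.012],[.426,.358,.064]]))
go([.426,.358,.231])
im=cv2.imread('pics/w3.png')
m=(im.min(2)>110).astype(np.uint8)
for k in cv2.findContours(m,0,1)[0]:
    if cv2.contourArea(k)<150: continue
    (u,v),(a,b),_=cv2.fitEllipse(k); print(round(u,1),round(v,1),round(a,1),round(b,1),pt(c,u,v,.064).round(4),pt(c,u,v,.01).round(4))
E
```

```text
[[149.3200909  205.0615272 ]
 [252.46616805 173.21900782]]
t 8.62 pos [0.4266 0.3593 0.2414] yaw_y deg -179.9 tilt [ 0.  0. -1.]
shift cm [0.13 0.06 1.04]
260.4 237.3 20.4 24.6 [0.4172 0.4297 0.064 ] [0.4159 0.4526 0.01  ]
152.6 204.5 46.3 50.5 [0.5325 0.3923 0.064 ] [0.5506 0.4088 0.01  ]
253.4 170.4 21.2 22.9 [0.425 0.355 0.064] [0.425  0.3653 0.01  ]
328.9 118.7 23.2 25.7 [0.3501 0.3027 0.064 ] [0.3376 0.3042 0.01  ]
129.1 66.5 67.1 76.2 [0.5435 0.2552 0.064 ] [0.5634 0.2488 0.01  ]
81.2 50.3 43.8 51.8 [0.5865 0.2415 0.064 ] [0.6137 0.2327 0.01  ]
259.1 28.1 64.7 68.6 [0.4201 0.2216 0.064 ] [0.4193 0.2095 0.01  ]
```

View pics/w3.png

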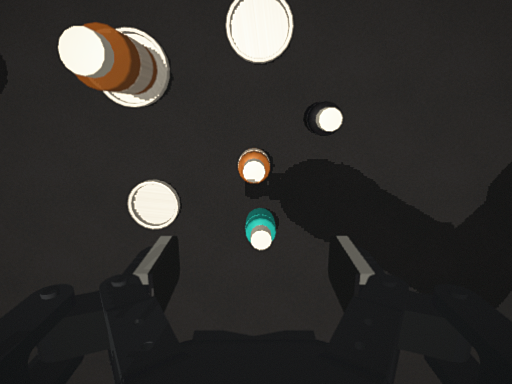

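Amber small cap is at (254,171), between black (329,119) and turquoise (260,238). Small holder is at (153,204). The large bottle stands in its holder.

Request:
servo_tool:
  commands:
    - [0,0,0,0.45,0.15,5,7]
    - [0,0,0,0,0,6,7]
    - [0,0,0,0,0,6,7]
    - [0,0,0,0,0,4,7]
    - [0,0,0,0,0,1.8,7]

```text
time: 9.25
eef_pos: [0.4255, 0.3522, 0.0105]
orientation: [[-0.002, -1.0, -0.002], [-1.0, 0.002, -0.004], [0.004, 0.002, -1.0]]
contact_force: [0.0, 1.0, 1.0]
opening: 0.0699
gripper_force: 0.0
```

Request:
servo_tool:
  commands:
    - [0,0,0,0,0,0,4]
    - [0,0,0,0,0,0,3.2]
    - [0,0,0,0,0,0,3.2]
    - [0,0,0,0,0,0,3.2]
    - [0,0,0,0,0,0,3.2]
  newtons: 25

```text
time: 9.88
eef_pos: [0.4258, 0.3549, 0.0141]
orientation: [[0.0, -1.0, 0.001], [-1.0, -0.0, 0.001], [-0.001, -0.001, -1.0]]
contact_force: [-0.7, -0.1, 3.9]
opening: 0.0354
gripper_force: 25.4
```

Request:
servo_tool:
  commands:
    - [0,0,0,0,0,-1,3.2]
    - [0,0,0,0,0,-4,3.2]
    - [0,0,0,0,0,-5.5,3.2]
    - [0,0,0,-1,-2.5,0,3.2]
    - [0,0,0,-2,-4.5,0,3.2]

```text
time: 10.5
eef_pos: [0.4956, 0.3851, 0.1209]
orientation: [[0.001, -1.0, 0.001], [-1.0, -0.001, 0.003], [-0.003, -0.001, -1.0]]
contact_force: [1.3, 0.7, -0.9]
opening: 0.0352
gripper_force: 25.2
```

Request:
servo_tool:
  commands:
    - [0,0,0,-1.8,-4,0,3.2]
    - [0,0,0,-0.6,-1.5,2,3.2]
    - [0,0,0,0,0,4,3.2]
    - [0,0,0,0,0,2.4,3.2]
    - [0,0,0,0,0,0,3.2]

```text
time: 11.12
eef_pos: [0.5494, 0.4073, 0.0325]
orientation: [[-0.0, -1.0, -0.003], [-1.0, 0.0, -0.003], [0.003, 0.003, -1.0]]
contact_force: [0.2, -0.7, -1.2]
opening: 0.0347
gripper_force: 25.3
```

```bash
python3 - <<'E'
from h import *
c=look('side','s2.png')
im=cv2.imread('pics/s2.png')
u,v=px(c,[[.5506,.4088,.03]])[0].astype(int); print(u,v)
cv2.imwrite('pics/s2c.png',cv2.resize(im[max(0,v-60):v+50,max(0,u-60):u+60],None,fx=5,fy=5,interpolation=2))
go([.5506,.4088,.018]); print(env.read_state()['contact_force'])
E
```

```text
200 290
t 11.18 pos [0.5503 0.4082 0.0343] yaw_y deg -180.0 tilt [-0.001 -0.001 -1.   ]
shift cm [-0.06 -0.03  1.63]
[ 0.21057322 -0.0094222   0.48725022]
```

View pics/s2c.png

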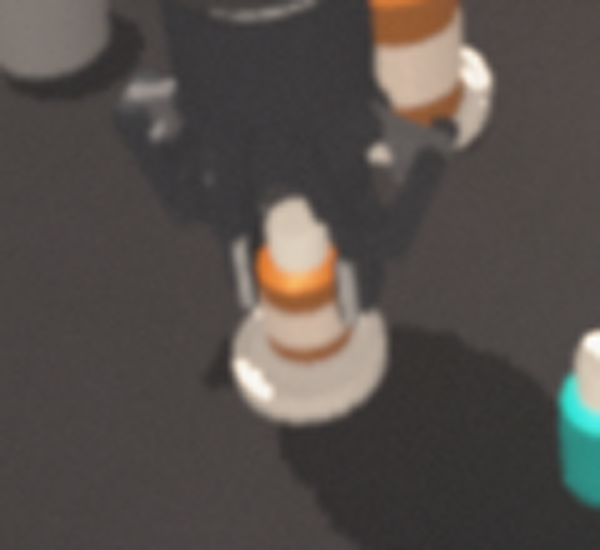

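The small bottle hangs centred over its holder. I'll lower it.

Request:
servo_tool:
  commands:
    - [0,0,0,0,0,0.8,3.2]
    - [0,0,0,0,0,0.4,3.2]
    - [0,0,0,0,0,0.2,3.2]
    - [0,0,0,0,0,0.15,3.2]
    - [0,0,0,0,0,0.0,3.2]

```text
time: 11.8
eef_pos: [0.5505, 0.4085, 0.0188]
orientation: [[0.0, -1.0, -0.0], [-1.0, -0.0, -0.0], [0.0, 0.0, -1.0]]
contact_force: [0.6, 0.5, -0.2]
opening: 0.0352
gripper_force: 25.3
```

Request:
servo_tool:
  commands:
    - [0,0,0,0,0,0.05,3.2]
    - [0,0,0,0,0,0.05,3.2]
    - [0,0,0,0,0,0.05,3.2]
    - [0,0,0,0,0,0.0,3.2]
    - [0,0,0,0,0,0.0,3.2]

```text
time: 12.42
eef_pos: [0.5506, 0.4085, 0.0181]
orientation: [[0.0, -1.0, 0.0], [-1.0, -0.0, 0.0], [-0.0, -0.0, -1.0]]
contact_force: [-2.4, -0.5, 5.0]
opening: 0.0348
gripper_force: 25.9
```

Request:
servo_tool:
  commands:
    - [0,0,0,0,0,0,3.8]
    - [0,0,0,0,0,0,4.5]
    - [0,0,0,0,0,0,5.5]
    - [0,0,0,0,0,0,6.5]
    - [0,0,0,0,0,0,6.5]

```text
time: 13.05
eef_pos: [0.5505, 0.4085, 0.0172]
orientation: [[-0.0, -1.0, -0.0], [-1.0, 0.0, -0.0], [0.0, 0.0, -1.0]]
contact_force: [0.1, 0.3, 0.8]
opening: 0.0654
gripper_force: 0.0
```

Request:
servo_tool:
  commands:
    - [0,0,0,0,0,-2,6.5]
    - [0,0,0,0,0,-4,6.5]
    - [0,0,0,0,0,-6,6.5]
    - [0,0,0,0,0,-6,6.5]
    - [0,0,0,0,0,-4,8.5]

```text
time: 13.68
eef_pos: [0.5511, 0.4088, 0.2429]
orientation: [[0.0, -1.0, 0.004], [-1.0, -0.0, 0.004], [-0.004, -0.004, -1.0]]
contact_force: [0.8, 0.6, -0.1]
opening: 0.0809
gripper_force: 0.0
```

```bash
python3 - <<'E'
from h import *
go([.4127,-.343,.24])
E
```

```text
t 13.68 pos [0.5511 0.4088 0.2429] yaw_y deg -180.0 tilt [ 0.004  0.004 -1.   ]
shift cm [ 7.518e+01  1.386e+01 -3.000e-02]
```

Request:
servo_tool:
  commands:
    - [0,0,0,4,0.5,0,8.5]
    - [0,0,0,6,1,0,8.5]
    - [0,0,0,6,1,0,8.5]
    - [0,0,0,6,1,0,8.5]
    - [0,0,0,6,1,0,8.5]

```text
time: 14.3
eef_pos: [0.505, 0.1266, 0.2391]
orientation: [[0.001, -1.0, 0.002], [-1.0, -0.001, 0.001], [-0.001, -0.002, -1.0]]
contact_force: [1.2, -0.1, 0.6]
opening: 0.085
gripper_force: 0.0
```

Request:
servo_tool:
  commands:
    - [0,0,0,6,1,0,8.5]
    - [0,0,0,6,1,0,8.5]
    - [0,0,0,6,1,0,8.5]
    - [0,0,0,6,1,0,8.5]
    - [0,0,0,6,1,0,8.5]

```text
time: 14.92
eef_pos: [0.455, -0.1734, 0.2393]
orientation: [[0.001, -1.0, 0.003], [-1.0, -0.001, -0.0], [0.0, -0.003, -1.0]]
contact_force: [1.2, -0.1, -0.5]
opening: 0.0849
gripper_force: 0.0
```

Request:
servo_tool:
  commands:
    - [0,0,0,6,1.5,0,8.5]
    - [0,0,0,6,1.5,0,8.5]
    - [0,0,0,4,1,0,8.5]
    - [0,0,0,1,0.3,0,8.5]
    - [0,0,0,0,0,0,8.5]

```text
time: 15.55
eef_pos: [0.4122, -0.3418, 0.2381]
orientation: [[-0.001, -1.0, 0.001], [-1.0, 0.001, -0.0], [0.0, -0.001, -1.0]]
contact_force: [-0.4, 0.9, -0.5]
opening: 0.0854
gripper_force: 0.0
```

```bash
python3 - <<'E'
from h import *
c=look('wrist','w4.png')
print(px(c,[[.4127,-.343,.088],[.554,-.409,.022]]))
im=cv2.imread('pics/w4.png')
m=(im.min(2)>160).astype(np.uint8)
for k in cv2.findContours(m,0,1)[0]:
    if cv2.contourArea(k)<150: continue
    (u,v),(a,b),_=cv2.fitEllipse(k); print(round(u,1),round(v,1),round(a,1),round(b,1),pt(c,u,v,.088).round(4))
    r=cv2.minAreaRect(k)
go([.4127,-.343,.027])
E
```

```text
[[251.97167543 179.78206196]
 [123.91281045 108.35351495]]
340.3 334.3 15.8 28.1 [ 0.3165 -0.1698  0.088 ]
121.0 234.6 20.1 57.3 [ 0.5439 -0.287   0.088 ]
251.9 178.1 30.5 32.2 [ 0.4128 -0.3447  0.088 ]
131.3 101.9 52.9 136.5 [ 0.5205 -0.4144  0.088 ]
t 15.6 pos [ 0.4125 -0.3412  0.238 ] yaw_y deg 180.0 tilt [ 0.001 -0.    -1.   ]
shift cm [ 1.80e-01 -1.00e-02  2.11e+01]
```

View pics/w4.png

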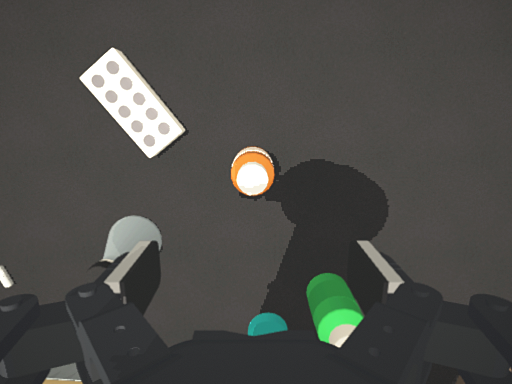

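Medium amber cap is at (252,178). Plate is upper left with corners about (115,48), (80,78), (151,157), (185,131).

Request:
servo_tool:
  commands:
    - [0,0,0,0.3,0,4,8.5]
    - [0,0,0,0,0,6,8.5]
    - [0,0,0,0,0,6,8.5]
    - [0,0,0,0,0,4,8.5]
    - [0,0,0,0,0,1,8.5]

```text
time: 16.23
eef_pos: [0.4117, -0.3428, 0.0256]
orientation: [[0.002, -1.0, -0.004], [-1.0, -0.002, 0.001], [-0.001, 0.004, -1.0]]
contact_force: [-0.4, 0.3, 1.0]
opening: 0.0848
gripper_force: 0.0
```

Request:
servo_tool:
  commands:
    - [0,0,0,0,0,0,5]
    - [0,0,0,0,0,0,4.2]
    - [0,0,0,0,0,0,4.2]
    - [0,0,0,0,0,0,4.2]
    - [0,0,0,0,0,0,4.2]

```text
time: 16.85
eef_pos: [0.4139, -0.3449, 0.0294]
orientation: [[0.0, -1.0, 0.003], [-1.0, -0.0, -0.001], [0.001, -0.003, -1.0]]
contact_force: [0.3, 3.3, 6.7]
opening: 0.0454
gripper_force: 25.6
```

Request:
servo_tool:
  commands:
    - [0,0,0,0,0,-1,4.2]
    - [0,0,0,0,0,-4,4.2]
    - [0,0,0,0,0,-6,4.2]
    - [0,0,0,0,0,-6,4.2]
    - [0,0,0,-3,-1,-4,4.2]

```text
time: 17.48
eef_pos: [0.4225, -0.3155, 0.2415]
orientation: [[-0.002, -1.0, 0.004], [-1.0, 0.002, -0.002], [0.002, -0.004, -1.0]]
contact_force: [1.6, -0.2, -2.0]
opening: 0.045
gripper_force: 26.2
```

Request:
servo_tool:
  commands:
    - [0,0,0,-6,-1,0,4.2]
    - [0,0,0,-6,-1,0,4.2]
    - [0,0,0,-6,-0.5,0,4.2]
    - [0,0,0,-6,0,0,4.2]
    - [0,0,0,-6,0,0,4.2]

```text
time: 18.1
eef_pos: [0.4469, -0.0128, 0.2385]
orientation: [[-0.0, -1.0, 0.002], [-1.0, 0.0, 0.001], [-0.001, -0.002, -1.0]]
contact_force: [2.3, -0.1, -1.1]
opening: 0.0451
gripper_force: 26.2
```

```bash
python3 - <<'E'
from h import *
go([.419,.207,.06])
E
```

```text
t 18.1 pos [ 0.4469 -0.0128  0.2385] yaw_y deg 180.0 tilt [ 0.002  0.001 -1.   ]
shift cm [-21.96   2.83  17.87]
```

Request:
servo_tool:
  commands:
    - [0,0,0,-6,0.7,0,4.2]
    - [0,0,0,-6,0.7,0,4.2]
    - [0,0,0,-5.5,0.7,0,4.2]
    - [0,0,0,-3.5,0.5,0,4.2]
    - [0,0,0,-1.1,0.2,3,4.2]

```text
time: 18.73
eef_pos: [0.4202, 0.2095, 0.2097]
orientation: [[0.003, -1.0, 0.004], [-1.0, -0.003, 0.004], [-0.004, -0.004, -1.0]]
contact_force: [0.3, -0.2, -2.1]
opening: 0.0453
gripper_force: 26.3
```

Request:
servo_tool:
  commands:
    - [0,0,0,0,0,5,4.2]
    - [0,0,0,0,0,6,4.2]
    - [0,0,0,0,0,3.5,4.2]
    - [0,0,0,0,0,1,4.2]
    - [0,0,0,0,0,0,4.2]

```text
time: 19.35
eef_pos: [0.4199, 0.2067, 0.0531]
orientation: [[0.0, -1.0, 0.0], [-1.0, -0.0, 0.0], [-0.0, -0.0, -1.0]]
contact_force: [0.5, -0.1, -0.4]
opening: 0.0455
gripper_force: 26.2
```

```bash
python3 - <<'E'
from h import *
c=look('side','s3.png')
im=cv2.imread('pics/s3.png')
u,v=px(c,[[.419,.208,.03]])[0].astype(int); print(u,v)
cv2.imwrite('pics/s3c.png',cv2.resize(im[max(0,v-60):v+100,max(0,u-110):u+60],None,fx=3.5,fy=3.5,interpolation=2))
go([.419,.208,.0325]); print(env.read_state()['contact_force'])
E
```

```text
282 237
t 19.4 pos [0.4203 0.2072 0.0537] yaw_y deg -180.0 tilt [ 0.001  0.001 -1.   ]
shift cm [-0.08  0.13  2.12]
[ 0.14629955  0.21309806 -1.20048463]
```

View pics/s3c.png

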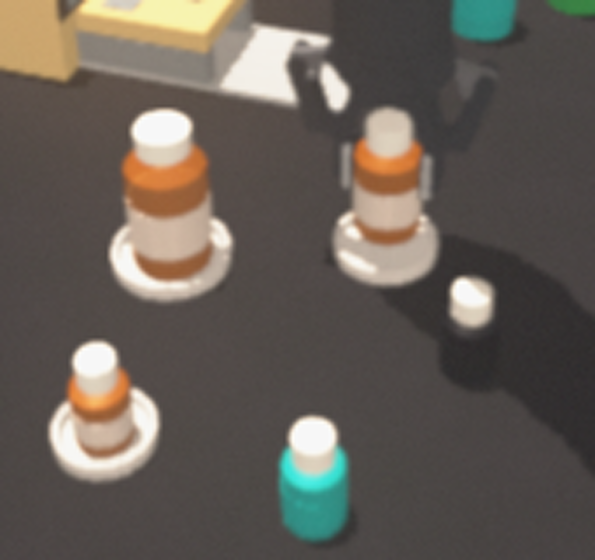

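The large and small bottles stand in their holders at crop (170,250) and (100,430). The medium hangs over its holder at (387,235), centred. I'll lower it.

Request:
servo_tool:
  commands:
    - [0,0,0,-0.1,0.1,1.0,4.2]
    - [0,0,0,0,0,0.6,4.2]
    - [0,0,0,0,0,0.3,4.2]
    - [0,0,0,0,0,0.15,4.2]
    - [0,0,0,0,0,0.05,4.2]

```text
time: 20.02
eef_pos: [0.4185, 0.2075, 0.0332]
orientation: [[0.001, -1.0, 0.0], [-1.0, -0.001, -0.0], [0.0, -0.0, -1.0]]
contact_force: [-13.2, -2.8, 35.2]
opening: 0.0453
gripper_force: 29.5
```

Request:
servo_tool:
  commands:
    - [0,0,0,0,0,-0.05,4.2]
    - [0,0,0,0,0,-0.05,4.2]
    - [0,0,0,0,0,0,4.2]
    - [0,0,0,0,0,0,4.2]
    - [0,0,0,0,0,0,4.2]

```text
time: 20.65
eef_pos: [0.4184, 0.2075, 0.0334]
orientation: [[0.0, -1.0, 0.0], [-1.0, -0.0, 0.0], [-0.0, -0.0, -1.0]]
contact_force: [-6.7, -1.0, 15.7]
opening: 0.0452
gripper_force: 27.7
```

Request:
servo_tool:
  commands:
    - [0,0,0,0,0,-0.07,4.2]
    - [0,0,0,0,0,0,4.2]
    - [0,0,0,0,0,0,5]
    - [0,0,0,0,0,0,6]
    - [0,0,0,0,0,0,7]

```text
time: 21.28
eef_pos: [0.4185, 0.2075, 0.0329]
orientation: [[-0.0, -1.0, -0.0], [-1.0, 0.0, -0.0], [0.0, 0.0, -1.0]]
contact_force: [0.3, -0.2, 0.4]
opening: 0.0698
gripper_force: 0.0
```

Request:
servo_tool:
  commands:
    - [0,0,0,0,0,0,7.5]
    - [0,0,0,0,0,-2,7.5]
    - [0,0,0,0,0,-4,7.5]
    - [0,0,0,0,0,-6,7.5]
    - [0,0,0,0,0,-6,7.5]

```text
time: 21.9
eef_pos: [0.4182, 0.2071, 0.2148]
orientation: [[0.0, -1.0, -0.0], [-1.0, -0.0, -0.0], [0.0, 0.0, -1.0]]
contact_force: [1.4, 1.3, -0.7]
opening: 0.0751
gripper_force: 0.0
```

```bash
python3 - <<'E'
from h import *
go([.50,-.33,.24])
E
```

```text
t 21.9 pos [0.4182 0.2071 0.2148] yaw_y deg -180.0 tilt [-0. -0. -1.]
shift cm [53.71 -8.18 -2.51]
```

Request:
servo_tool:
  commands:
    - [0,0,0,3.5,-0.5,-1.5,7.5]
    - [0,0,0,5.8,-1.2,-1,7.5]
    - [0,0,0,6,-1.3,0,7.5]
    - [0,0,0,6,-1.3,0,7.5]
    - [0,0,0,6,-1.3,0,7.5]

```text
time: 22.52
eef_pos: [0.4746, -0.0674, 0.2383]
orientation: [[0.001, -1.0, 0.001], [-1.0, -0.001, 0.0], [-0.0, -0.001, -1.0]]
contact_force: [1.9, 0.1, 0.4]
opening: 0.0749
gripper_force: 0.0
```

Request:
servo_tool:
  commands:
    - [0,0,0,6,-1.3,0,7.5]
    - [0,0,0,6,-1.3,0,7.5]
    - [0,0,0,6,-1.3,0,7.5]
    - [0,0,0,6,-1.3,0,7.5]
    - [0,0,0,5,-1.2,0,7.5]

```text
time: 23.15
eef_pos: [0.5384, -0.3579, 0.2375]
orientation: [[-0.001, -1.0, -0.0], [-1.0, 0.001, 0.0], [-0.0, 0.0, -1.0]]
contact_force: [0.8, 0.9, 0.5]
opening: 0.0747
gripper_force: 0.0
```

Request:
servo_tool:
  commands:
    - [0,0,0,3.4,-0.8,0,7.5]
    - [0,0,0,1,-0.5,0,7.5]
    - [0,0,-0.16,0,0,0,7.5]
    - [0,0,-0.16,0,0,0,7.5]
    - [0,0,-0.16,0,0,0,7.5]

```text
time: 23.78
eef_pos: [0.5515, -0.3988, 0.2379]
orientation: [[0.467, -0.884, -0.0], [-0.884, -0.467, 0.0], [-0.0, 0.0, -1.0]]
contact_force: [-0.2, 0.3, 0.3]
opening: 0.075
gripper_force: 0.0
```

Request:
servo_tool:
  commands:
    - [0,0,-0.16,0,0,0,7.5]
    - [0,0,0,0,0,0,7.5]
    - [0,0,0,0,0,0,7.5]
    - [0,0,0,0,0,0,7.5]
    - [0,0,0,0,0,0,7.5]

```text
time: 24.4
eef_pos: [0.5515, -0.3995, 0.238]
orientation: [[0.596, -0.803, -0.0], [-0.803, -0.596, 0.0], [-0.0, 0.0, -1.0]]
contact_force: [-0.5, -0.3, 0.2]
opening: 0.075
gripper_force: 0.0
```

```bash
python3 - <<'E'
from h import *
c=look('wrist','w5.png')
print(env.read_state()['qpos'])
im=cv2.imread('pics/w5.png')
m=(im.min(2)>150).astype(np.uint8)
for k in cv2.findContours(m,0,1)[0]:
    if cv2.contourArea(k)<3000: continue
    q=cv2.approxPolyDP(cv2.convexHull(k),6,True)[:,0]; print(q.tolist())
    print([pt(c,*x,.022)[:2].round(4).tolist() for x in q])
go([.55,-.41,.1],217)
E
```

```text
[-3.41412496e-01  3.64730245e-01  3.63227686e-02  5.34813001e-07
 -1.24239002e+00  9.80669666e-01]
[[284, 112], [284, 206], [244, 207], [240, 115]]
[[0.5605, -0.4706], [0.4933, -0.3848], [0.531, -0.3552], [0.5977, -0.4389]]
t 24.45 pos [ 0.5515 -0.3995  0.238 ] yaw_y deg -143.4 tilt [-0. -0. -1.]
shift cm [ 0.75  0.75 13.8 ]
turn z -0.007 shift after turn [ 0.75  0.75 13.8 ]
```

View pics/w5.png

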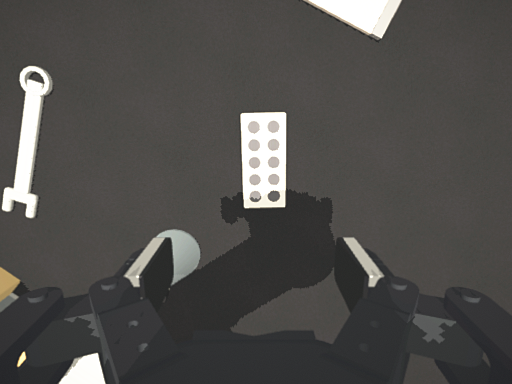

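Plate corners are at (240,115), (284,112), (284,206) and (244,207). The sizes come out at 48 x 108 mm, which matches. The flask is at (175,255), clear of the fingers.

```bash
python3 - <<'E'
from h import *
go([.5456,-.4124,.003],218.3)
E
```

```text
t 24.45 pos [ 0.5515 -0.3995  0.238 ] yaw_y deg -143.4 tilt [-0. -0. -1.]
shift cm [ 0.68  1.24 23.5 ]
turn z -0.029 shift after turn [ 0.65  1.26 23.5 ]
```

Request:
servo_tool:
  commands:
    - [0,0,-0.03,0.65,1.25,4,7.5]
    - [0,0,0,0,0,6,7.5]
    - [0,0,0,0,0,6,7.5]
    - [0,0,0,0,0,4,7.5]
    - [0,0,0,0,0,2,7.5]

```text
time: 25.08
eef_pos: [0.5439, -0.4116, 0.0149]
orientation: [[0.62, -0.784, -0.004], [-0.784, -0.62, 0.002], [-0.003, 0.002, -1.0]]
contact_force: [0.0, -0.1, 0.3]
opening: 0.075
gripper_force: 0.0
```

Request:
servo_tool:
  commands:
    - [0,0,0,0,0,1,7.5]
    - [0,0,0,0,0,0.4,7.5]
    - [0,0,0,0,0,0,6]
    - [0,0,0,0,0,0,5]
    - [0,0,0,0,0,0,4.6]
  newtons: 40

```text
time: 25.7
eef_pos: [0.5462, -0.4125, 0.0055]
orientation: [[0.621, -0.784, 0.002], [-0.784, -0.621, -0.001], [0.002, -0.001, -1.0]]
contact_force: [-0.1, 1.5, 5.9]
opening: 0.0489
gripper_force: 43.0
```

Request:
servo_tool:
  commands:
    - [0,0,0,0,0,0,4.6]
    - [0,0,0,0,0,0,4.6]
    - [0,0,0,0,0,-0.5,4.6]
    - [0,0,0,0,0,-0.5,4.6]
    - [0,0,0,0,0,0,4.6]

```text
time: 26.32
eef_pos: [0.5455, -0.4123, 0.0145]
orientation: [[0.621, -0.784, 0.001], [-0.784, -0.621, -0.0], [0.001, -0.0, -1.0]]
contact_force: [0.3, 0.6, -1.2]
opening: 0.0491
gripper_force: 42.2
```

Request:
servo_tool:
  commands:
    - [0,0,-0.161,0,0,-3,4.6]
    - [0,0,-0.161,0,0,-4,4.6]
    - [0,0,-0.161,0,0,-4,4.6]
    - [0,0,-0.161,0,0,-4,4.6]
    - [0,0,-0.161,0,0,-4,4.6]

```text
time: 26.95
eef_pos: [0.545, -0.412, 0.205]
orientation: [[0.996, -0.091, -0.0], [-0.091, -0.996, 0.0], [-0.0, -0.0, -1.0]]
contact_force: [1.5, -0.0, -1.8]
opening: 0.0491
gripper_force: 42.3
```

Request:
servo_tool:
  commands:
    - [0,0,0,-1,-3,0,4.6]
    - [0,0,0,-2,-5.5,0,4.6]
    - [0,0,0,-2,-5.5,0,4.6]
    - [0,0,0,-2,-5.5,0,4.6]
    - [0,0,0,-2,-5.5,0,4.6]

```text
time: 27.58
eef_pos: [0.4788, -0.1532, 0.2039]
orientation: [[0.995, -0.096, 0.0], [-0.096, -0.995, 0.0], [0.0, -0.0, -1.0]]
contact_force: [1.7, 1.1, -0.9]
opening: 0.049
gripper_force: 42.2
```

Request:
servo_tool:
  commands:
    - [0,0,0,-2,-5.5,0,4.6]
    - [0,0,0,-2,-5.5,0,4.6]
    - [0,0,0,-1,-4,0,4.6]
    - [0,0,0,-0.5,-1.5,0,4.6]
    - [0,0,0,0,0,0,4.6]

```text
time: 28.2
eef_pos: [0.4404, 0.0157, 0.2041]
orientation: [[0.996, -0.093, 0.0], [-0.093, -0.996, 0.0], [0.0, -0.0, -1.0]]
contact_force: [1.2, -0.2, -2.2]
opening: 0.0487
gripper_force: 42.3
```

```bash
python3 - <<'E'
from h import *
c=look('wrist','w6.png')
go([.54,.005,.05],264.6)
E
```

```text
t 28.25 pos [0.4405 0.0151 0.2041] yaw_y deg -95.4 tilt [ 0.  0. -1.]
shift cm [10.    0.07 15.41]
turn z -0.0 shift after turn [10.    0.07 15.41]
```

View pics/w6.png

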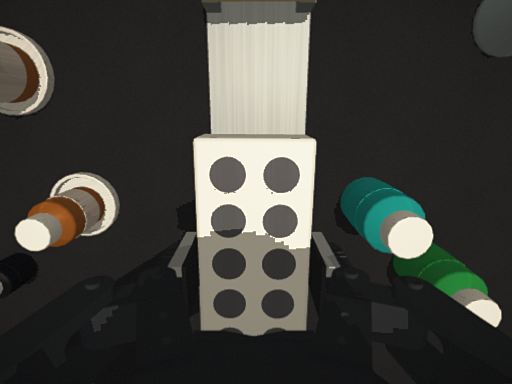

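The plate is held level ahead of the tool. Deck edges run left (207,25)-(211,134) and right (311,15)-(305,134), and the head front is at row 22. I'll fit the edges numerically.

```bash
python3 - <<'E'
from h import *
im=cv2.imread('pics/w6.png').min(2).astype(int); c=look('wrist')
L=[];R=[]
for v in range(35,126,5):
    r=np.where(im[v,180:340]>110)[0]+180
    L.append(pt(c,r[0]-.5,v,.006)[:2]);R.append(pt(c,r[-1]+.5,v,.006)[:2])
L=np.array(L);R=np.array(R)
for e in (L,R):
    k=np.polyfit(e[:,0],e[:,1],1); print('yaw',np.degrees(np.arctan(k[0])),'y at .54',np.polyval(k,.54),'y at .605',np.polyval(k,.605),'res',np.std(e[:,1]-np.polyval(k,e[:,0])))
col=im[:,258]; print('rows',[(v,col[v]) for v in range(0,30,2)],[(v,col[v]) for v in range(120,146,2)])
print('head front x (z .006 at row ~22)',pt(c,258,22,.006),pt(c,258,6,.058),pt(c,258,0,.058))
# plate
zp=.2215;P=[];Q=[]
for v in range(150,215,5):
    r=np.where(im[v,170:340]>110)[0]+170
    P.append(pt(c,r[0]-.5,v,zp)[:2]);Q.append(pt(c,r[-1]+.5,v,zp)[:2])
for e in (np.array(P),np.array(Q)):
    k=np.polyfit(e[:,0],e[:,1],1); print('plate yaw',np.degrees(np.arctan(k[0])),'y at .47',np.polyval(k,.47))
print('lead end',pt(c,255,137,zp))
go([.54,.005,.1])
E
```

```text
yaw -5.394333088400773 y at .54 0.05065202150301342 y at .605 0.04451419876858787 res 0.0002901492421643128
yaw -5.758337943828839 y at .54 -0.05046842528449471 y at .605 -0.057023136268519375 res 0.0003224476928612909
rows [(0, np.int64(50)), (2, np.int64(95)), (4, np.int64(94)), (6, np.int64(95)), (8, np.int64(94)), (10, np.int64(95)), (12, np.int64(96)), (14, np.int64(95)), (16, np.int64(94)), (18, np.int64(95)), (20, np.int64(96)), (22, np.int64(100)), (24, np.int64(201)), (26, np.int64(197)), (28, np.int64(197))] [(120, np.int64(188)), (122, np.int64(188)), (124, np.int64(186)), (126, np.int64(185)), (128, np.int64(185)), (130, np.int64(184)), (132, np.int64(185)), (134, np.int64(136)), (136, np.int64(117)), (138, np.int64(167)), (140, np.int64(217)), (142, np.int64(227)), (144, np.int64(229))]
head front x (z .006 at row ~22) [ 0.58586753 -0.00407202  0.006     ] [ 0.58517834 -0.00326349  0.058     ] [ 0.58947646 -0.00365179  0.058     ]
plate yaw -5.856978493111543 y at .47 0.035859754411520894
plate yaw -5.9779985286072685 y at .47 -0.013452475392759573
lead end [0.4939561  0.00852602 0.2215    ]
t 28.3 pos [0.4406 0.0146 0.204 ] yaw_y deg -95.5 tilt [-0. -0. -1.]
shift cm [9.99e+00 1.00e-02 1.04e+01]
```

```bash
python3 - <<'E'
from h import *
go([.529,.0012,.015],264.6)
E
```

```text
t 28.3 pos [0.4406 0.0146 0.204 ] yaw_y deg -95.5 tilt [-0. -0. -1.]
shift cm [ 8.93  0.49 18.9 ]
turn z -0.001 shift after turn [ 8.93  0.5  18.9 ]
```

Request:
servo_tool:
  commands:
    - [0,0,0,2.9,0.2,0,4.6]
    - [0,0,0,4,0.3,2,4.6]
    - [0,0,0,2,0,5,4.6]
    - [0,0,0,0,0,5,4.6]
    - [0,0,0,0,0,4,4.6]

```text
time: 28.92
eef_pos: [0.5283, -0.0004, 0.0416]
orientation: [[0.995, -0.098, -0.002], [-0.098, -0.995, -0.001], [-0.002, 0.001, -1.0]]
contact_force: [1.3, -0.2, -2.3]
opening: 0.0494
gripper_force: 42.3
```

Request:
servo_tool:
  commands:
    - [0,0,0,0,0,2,4.6]
    - [0,0,0,0,0,0.6,4.6]
    - [0,0,0,0,0,0.4,4.6]
    - [0,0,0,0,0,0,4.6]
    - [0,0,0,0,0,0,4.6]

```text
time: 29.55
eef_pos: [0.5294, 0.0014, 0.0149]
orientation: [[0.995, -0.096, 0.002], [-0.096, -0.995, 0.001], [0.002, -0.001, -1.0]]
contact_force: [-0.7, 0.2, -1.5]
opening: 0.049
gripper_force: 42.2
```

Request:
servo_tool:
  commands:
    - [0,0,0,0,0,0.2,4.6]
    - [0,0,0,0,0,0.15,4.6]
    - [0,0,0,0,0,0.05,4.6]
    - [0,0,0,0,0,0,4.6]
    - [0,0,0,0,0,0,4.6]

```text
time: 30.18
eef_pos: [0.5291, 0.0015, 0.0114]
orientation: [[0.995, -0.095, 0.001], [-0.095, -0.995, 0.0], [0.001, -0.0, -1.0]]
contact_force: [-6.6, 1.0, 14.9]
opening: 0.0491
gripper_force: 44.2
```

Request:
servo_tool:
  commands:
    - [0,0,0,0,0,-0.1,5.5]
    - [0,0,0,0,0,0,6.5]
    - [0,0,0,0,0,0,7]
    - [0,0,0,0,0,-0.3,7]
    - [0,0,0,0,0,0,7]

```text
time: 30.8
eef_pos: [0.529, 0.0013, 0.0142]
orientation: [[0.995, -0.096, 0.0], [-0.096, -0.995, 0.0], [0.0, -0.0, -1.0]]
contact_force: [0.9, 0.7, -0.6]
opening: 0.0704
gripper_force: 0.0
```

Request:
servo_tool:
  commands:
    - [0,0,0,-1,0,0,7]
    - [0,0,0,-1.5,0,0,7]
    - [0,0,0,-1.2,0,0,7]
    - [0,0,0,-0.3,0,0,7]
    - [0,0,0,0,0,0,7]

```text
time: 31.42
eef_pos: [0.4891, 0.0053, 0.0143]
orientation: [[0.995, -0.095, 0.001], [-0.095, -0.995, 0.0], [0.001, -0.0, -1.0]]
contact_force: [0.5, 0.4, -0.3]
opening: 0.0697
gripper_force: 0.0
```

```bash
python3 - <<'E'
from h import *
c=look('wrist','w7.png'); im=cv2.imread('pics/w7.png').min(2).astype(int)
s=env.read_state();print(s['eef_pos'],s['orientation'][:2,0],s['contact_force'])
def fit(rows,z,lo,hi,t):
    A=[];B=[]
    for v in rows:
        r=np.where(im[v,lo:hi]>t)[0]+lo
        if len(r)>20: A.append(pt(c,r[0]-.5,v,z)[:2]);B.append(pt(c,r[-1]+.5,v,z)[:2])
    for e in map(np.array,(A,B)):
        k=np.polyfit(e[:,0],e[:,1],1); print('yaw',np.degrees(np.arctan(k[0])),'y@.53',np.polyval(k,.53),'res',np.std(e[:,1]-np.polyval(k,e[:,0])),len(e))
for v in range(0,260,12): 
    print(v,''.join('%4d'%x for x in im[v,130:390:10]))
E
```

```text
[0.48935017 0.00533869 0.0142172 ] [ 0.99545715 -0.09520865] [ 0.10776317  0.14522418 -0.19272116]
0   45  45  47  46  80  82  83  84  83  86  84  89  86  86  88  87  88  88  87  85  86  46  45  45  45  28
12   13  81  82  82  80  83  86  86  85  87  85  89  89  87  89  89  89  89  87  85  86  87  84  85  29  27
24   16  81  82  82  81  85  85  88  86  88  86  89  89  88  88  89  90  91  87  87  89  86  84 172  28  29
36   30 154  87 161 157 165 173 220 221 222 222 223 223 224 224 225 225 226 225 155 182 176 170 168  26  30
48   29 152 156 160 157 167 142 222 222 226 228 223 225 224 225 229 227 226 227 156 180 175 171 171  28  31
60   29 156 157 162 158 167 137 221  89  89  91  96 224 225  98  96  94 138 227 167 179 174 172 172  30  29
72   31 158 158 165 158 168 158 222  94  91  93  97 225 225  98  96  94  97 227 179 178 172 172 176  30  30
84   30 131 158 164 160 167 159 221 228  92  91 121 225 226  91  93  92 231 227 177 175 171 173 132  27  31
96   29  63 158 165 159 166 166 222 222 223 223 224 225 225 226 226 226 227 227 176 174 168 173  54  30  29
108   33  26 158 165 159 165 1
[... 686 characters left out ...]
85  86  86 222 195 167 167 165 163  30  31  32
192   32  31 135 154 158 157 160 220 219 220 225 222 221 222 216 225 222 221 186 167 162 165 166  29  34  29
204   29  33  54 153 156 157 162 221 218  84  80 223 221 221 155  79 227 221 177 168 158 165 138  32  31  30
216   31  31  27 154 157 156 161 218 224  84  79  85 220 226  82  81  86 220 134 166 157 164  67  31  31  33
228   28  30  28 154 160  96 161 207 218  83  82  76 220 219  83  81  80 219 158 101  79 163  28  32  30  31
240   17  19  33  85  19  84  86 112 114 115 116 115 115 116 115 221 218 217  80  88  28  88  59  17  26  29
252   15  20  86  80  12  85  85 111 115  42  44  44 116 116  45  43  41 114  86  88  12  17  84  33  30  30
```

```bash
python3 - <<'E'
from h import *
c=look('wrist'); g=cv2.imread('pics/w7.png').min(2).astype(int)
def fit(n,rows,z,lo,hi,t):
    A=[];B=[]
    for v in rows:
        r=np.where(g[v,lo:hi]>t)[0]+lo
        A.append(pt(c,r[0]-.5,v,z)[:2]);B.append(pt(c,r[-1]+.5,v,z)[:2])
    ys=[]
    for e in map(np.array,(A,B)):
        k=np.polyfit(e[:,0],e[:,1],1); ys.append(np.polyval(k,[.53,.60])); print(n,'yaw',np.degrees(np.arctan(k[0])).round(2),'res',np.std(e[:,1]-np.polyval(k,e[:,0])).round(4))
    print('   mid y @.53,.60',((ys[0]+ys[1])/2).round(4),'width',(ys[0]-ys[1]).round(4))
fit('plate',range(40,150,4),.028,180,330,195)
fit('deck',range(40,200,4),.006,110,400,110)
fit('slot',range(0,5),.006,150,350,65)
print('lead end', [ (v,g[v,250]) for v in range(26,38)], pt(c,253,32,.028))
for v in (6,8,10,12): print(v,g[v,130:150:4],g[v,340:380:4],pt(c,253,v,.006)[0].round(4))
E
```

```text
plate yaw -5.88 res 0.0001
plate yaw -6.1 res 0.0001
   mid y @.53,.60 [ 0.0005 -0.0069] width [0.048  0.0483]
deck yaw -5.28 res 0.0001
deck yaw -5.5 res 0.0001
   mid y @.53,.60 [ 0.0021 -0.0045] width [0.1012 0.1014]
slot yaw -9.98 res 0.0
slot yaw -1.32 res 0.0
   mid y @.53,.60 [ 0.0028 -0.0041] width [0.0834 0.0727]
lead end [(26, np.int64(89)), (27, np.int64(85)), (28, np.int64(102)), (29, np.int64(175)), (30, np.int64(201)), (31, np.int64(210)), (32, np.int64(219)), (33, np.int64(223)), (34, np.int64(223)), (35, np.int64(223)), (36, np.int64(223)), (37, np.int64(223))] [ 0.58119558 -0.00412084  0.028     ]
6 [47 46 45 46 46] [46 46 46 46 46 46 46 46 28 28] 0.5959
8 [37 44 44 45 45] [44 46 46 45 45 44 45 43 28 27] 0.5952
10 [15 64 61 62 61] [ 72  72  72  71  73  73 139  23  28  28] 0.5944
12 [13 83 79 81 82] [ 87  88  84  84  86  85 174  23  27  28] 0.5937
```

Request:
servo_tool:
  commands:
    - [0,0,0,0,0,0.3,7]
    - [0,0,0,0,0,0,6]
    - [0,0,0,0,0,0,5]
    - [0,0,0,0,0,0,4.6]
    - [0,0,0,0,0,0,4.6]

```text
time: 32.15
eef_pos: [0.489, 0.0051, 0.0111]
orientation: [[0.995, -0.096, 0.0], [-0.096, -0.995, -0.0], [0.0, 0.0, -1.0]]
contact_force: [-0.8, 0.0, 2.0]
opening: 0.0491
gripper_force: 41.9
```

Request:
servo_tool:
  commands:
    - [0,0,0,0.5,-0.1,0,4.6]
    - [0,0,0,1,-0.1,0,4.6]
    - [0,0,0,1,0,0,4.6]
    - [0,0,0,1,0,0,4.6]
    - [0,0,0,0.5,0,0,4.6]

```text
time: 32.78
eef_pos: [0.5279, 0.0028, 0.0111]
orientation: [[0.995, -0.096, -0.003], [-0.096, -0.995, -0.001], [-0.002, 0.001, -1.0]]
contact_force: [-9.6, 1.9, 13.5]
opening: 0.0493
gripper_force: 43.1
```

Request:
servo_tool:
  commands:
    - [0,0,0,0.8,0,0,4.6]
    - [0,0,0,1,0,0,4.6]
    - [0,0,0,0.8,0,0,4.6]
    - [0,0,0,0.4,0,0,4.6]
    - [0,0,0,0,0,0,4.6]

```text
time: 33.4
eef_pos: [0.5582, -0.0, 0.0111]
orientation: [[0.995, -0.096, -0.001], [-0.096, -0.995, -0.001], [-0.001, 0.001, -1.0]]
contact_force: [-4.8, -0.8, 7.1]
opening: 0.0489
gripper_force: 42.3
```

```bash
python3 - <<'E'
from h import *
c=look('wrist','w8.png');s=look('side','s8.png')
P=px(s,[[.605,-.003,.03]])[0].astype(int);im=cv2.imread('pics/s8.png')
u,v=P; cv2.imwrite('pics/s8c.png',cv2.resize(im[max(0,v-60):v+60,u-80:u+80],None,fx=4.5,fy=4.5,interpolation=2))
go([.567,-.002,.011])
E
```

```text
t 33.5 pos [0.5582 0.     0.0111] yaw_y deg -95.5 tilt [-0.001 -0.    -1.   ]
shift cm [0.9  0.12 0.01]
```

Request:
servo_tool:
  commands:
    - [0,0,0,0.15,0,0,4.6]
    - [0,0,0,0.15,0,0,4.6]
    - [0,0,0,0.1,0,0,4.6]
    - [0,0,0,0,0,0,4.6]
    - [0,0,0,0,0,0,4.6]

```text
time: 34.12
eef_pos: [0.5616, -0.0004, 0.0111]
orientation: [[0.995, -0.096, -0.002], [-0.096, -0.995, -0.001], [-0.002, 0.001, -1.0]]
contact_force: [-5.7, -0.2, 8.6]
opening: 0.0488
gripper_force: 42.5
```

Request:
servo_tool:
  commands:
    - [0,0,0,0.1,0,0,4.6]
    - [0,0,0,0.1,0,0,4.6]
    - [0,0,0,0,0,0,4.6]
    - [0,0,0,0,0,0,4.6]
    - [0,0,0,0,0,0,4.6]

```text
time: 34.75
eef_pos: [0.5636, -0.0005, 0.0111]
orientation: [[0.995, -0.096, -0.002], [-0.096, -0.995, -0.001], [-0.002, 0.001, -1.0]]
contact_force: [-5.0, 0.0, 8.5]
opening: 0.0492
gripper_force: 42.5
```

Request:
servo_tool:
  commands:
    - [0,0,0,0.1,0,0,4.6]
    - [0,0,0,0.1,0,0,4.6]
    - [0,0,0,0,0,0,4.6]
    - [0,0,0,0,0,0,4.6]
    - [0,0,0,0,0,0,4.6]

```text
time: 35.38
eef_pos: [0.5651, -0.0007, 0.0111]
orientation: [[0.995, -0.096, -0.003], [-0.096, -0.995, -0.001], [-0.003, 0.001, -1.0]]
contact_force: [-7.5, 1.6, 9.8]
opening: 0.0492
gripper_force: 42.7
```

Request:
servo_tool:
  commands:
    - [0,0,0,0.1,0,0,4.6]
    - [0,0,0,0.05,0,0,4.6]
    - [0,0,0,0,0,0,4.6]
    - [0,0,0,0,0,0,4.6]
    - [0,0,0,0,0,0,4.6]

```text
time: 36.0
eef_pos: [0.5651, -0.0007, 0.0111]
orientation: [[0.995, -0.096, -0.005], [-0.096, -0.995, -0.001], [-0.005, 0.001, -1.0]]
contact_force: [-12.8, 4.2, 15.2]
opening: 0.0491
gripper_force: 43.3
```

Request:
servo_tool:
  commands:
    - [0,0,0,0,0,0,5.2]
    - [0,0,0,0,0,0,6]
    - [0,0,0,0,0,0,6.5]
    - [0,0,0,0,0,0,6.8]
    - [0,0,0,0,0,0,6.8]

```text
time: 36.62
eef_pos: [0.5684, -0.0006, 0.0109]
orientation: [[0.995, -0.096, -0.0], [-0.096, -0.995, -0.0], [-0.0, 0.0, -1.0]]
contact_force: [-0.1, 0.2, 0.0]
opening: 0.068
gripper_force: 0.0
```

Request:
servo_tool:
  commands:
    - [0,0,0,0,0,-1,6.8]
    - [0,0,0,-0.5,0,-3,6.8]
    - [0,0,0,-4,0,-5,6.8]
    - [0,0,0,-5,0,-5,6.8]
    - [0,0,0,-3,0,-4,6.8]

```text
time: 37.25
eef_pos: [0.449, 0.0106, 0.1861]
orientation: [[0.995, -0.096, 0.001], [-0.096, -0.995, 0.001], [0.001, -0.001, -1.0]]
contact_force: [0.4, 0.0, 0.4]
opening: 0.0682
gripper_force: 0.0
```

```bash
python3 - <<'E'
from h import *
c=look('wrist','w9.png'); a=look('scene','sc9.png'); b=look('side','sd9.png')
w=cv2.imread('pics/w9.png'); s=cv2.imread('pics/sc9.png'); d=cv2.imread('pics/sd9.png')
A=cv2.resize(w[0:300,130:400],(405,450)); B=cv2.resize(s[120:300,85:400],(395,226)); C=cv2.resize(d[120:340,150:420],(395,322))
o=np.zeros((560,800,3),np.uint8);o[:450,:405]=A;o[:226,405:]=B;o[226:548,405:]=C
cv2.imwrite('pics/fin.png',o); print(env.read_state()['eef_pos'])
g=w.min(2).astype(int)
for v in range(0,200,6): print(v,g[v,200:310:10])
E
```

```text
[0.45090683 0.01135121 0.18741783]
0 [59 55 57 56 58 57 58 55 55 55 54]
6 [60 58 61 72 53 70 71 64 73 67 62]
12 [ 60  61 111 144 147 145 144 145 144 116  60]
18 [ 99  97 112 255 120 255 170 114 254 116 111]
24 [114 112 113 249 117 243 119 118 251 115 112]
30 [189 202 227 249 117 252 197 116 252 235 227]
36 [156 220 222 250 251 250 250 251 253 230 227]
42 [136 221 222 250 114 251 253 120 254 230 228]
48 [122 221 223 250 119 248 122 123 254 232 228]
54 [ 96 221 223 250 118 255 125 121 253 232 229]
60 [ 68 222 223 250 253 251 251 252 252 232 229]
66 [ 51 223 223 240 241 242 243 242 233 232 230]
72 [ 39 221 223 112 114 118 116 114 233 232 231]
78 [ 38 220 221 222 227 230 231 227 231 234 231]
84 [ 36 220 221 222 227 229 231 229 232 233 231]
90 [ 37 218 220 220 226 228 231 228 230 232 231]
96 [ 38 218 219 219 226 227 231 226 229 231 229]
102 [ 39 215 217 219 226 226 230 225 229 231 229]
108 [ 41 215 217 218 225 224 228 225 227 229 228]
114 [ 41 213 214 219 223 223 227 225 226 227 226]
120 [ 43 211 213 218 221 221 225 223 225 226 226]
126 [ 41 211 210 216 221 221 223 221 224 223 224]
132 [ 42 210 209 215 218 219 221 221 222 222 222]
138 [ 42 207 208 216 218 217 219 220 220 219 222]
144 [ 42 207 207 214 214 215 218 217 219 218 219]
150 [ 41 202 206 216 211 213 216 217 217 218 217]
156 [40 38 38 37 38 42 42 39 38 42 42]
162 [42 43 42 42 44 42 43 40 45 42 43]
168 [39 41 42 43 44 42 42 46 45 42 42]
174 [43 38 42 39 42 43 42 44 41 41 43]
180 [40 41 41 42 41 45 43 44 45 45 42]
186 [42 42 42 42 41 42 45 42 44 40 44]
192 [44 42 41 42 37 45 41 44 43 45 42]
198 [43 41 25 24 26 45 43 45 45 42 42]
```

View pics/fin.png

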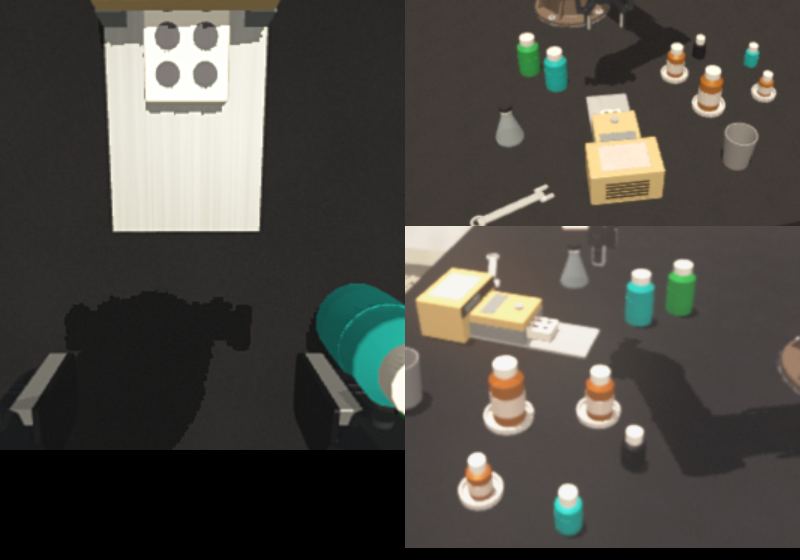

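Everything stands as asked. The plate is straight under the head, and its outer end edge is near row 67. As a last check, the deck end to plate end distance must be 80 mm.

```bash
python3 - <<'E'
from h import *
c=look('wrist'); g=cv2.imread('pics/w9.png').min(2).astype(int)
col=g[:,240]; print(col[60:76],col[150:157])
a=pt(c,240,153.5,.006)
for v in (66,67,68): print((np.linalg.norm(pt(c,240,v,.028)[:2]-a[:2])*1000).round(1))
print('bottom',(np.linalg.norm(pt(c,240,71,.006)[:2]-a[:2])*1000).round(1))
E
```

```text
[253 251 251 251 252 253 241 187 107 103 110 116 114 112 156 235] [211 211 215 219  88  33  38]
81.6
80.8
79.9
bottom 79.9
```

```bash
python3 -c "
from rig import env
print(env.finish_job())"
```

```text
the job is handed in; nothing more can be done
None
```

The job is handed in: all three bottles stand in their own holders, and the plate was slid in last, straight and against the stop (outer end measured 80 mm from the deck end, as it should be), with flask and beaker left alone; the medium bottle was pressed down with about 35 N for a moment before I eased off.

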